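# Let one jar out of the gravity feeder

## Robot

A 6-joint arm with a two-finger parallel gripper is mounted at the origin on a cart in front of the work surface, level with it; the furniture and walls round the work are solid. World frame = base frame: x ahead of the robot, y to its left, z up, the work surface at z = 0. Lengths are in mm, angles in rad, forces in N, time in s.
With the tool pointing down it reaches from about 300 to 775 mm from the base axis. Payload 14.6 kg.
Tool frame: the origin (TCP) lies at the very end of the fingers, on their centre line; the grasp point (between the pads) lies 19 mm behind it; z points along the fingers, y is the line along which they close (so a half turn about z gives the same grasp; the last joint's range is limited). The gripper opens to 94 mm and grips with 3 to 60 N. Pads are 16 mm wide; open, the fingers measure 119 mm over their backs; the gripper's body (75 mm by 177 mm) begins 78 mm behind the grasp point.
Start: joints at [1.087, 0.3, 1.521, -0, 1.321, -0.067], TCP at [222.656, 502.905, 205.446] pointing down, gripper open.
Joint ranges: [-3.03, 3.03], [-0.79, 2.21], [0.23, 2.52], [-1.04, 4.18], [0, 3.07], [-2.55, 2.55]. Speed limits (rad/s): [2.22, 2.22, 2.57, 3.14, 3.14, 3.14].

## Interface

Orientations are given as [roll, pitch, yaw] about the fixed x, y, z axes, in that order (R = Rz(yaw) Ry(pitch) Rx(roll)).
In Python, from cell import manip, camera, get_calibration gives the robot as it stands. The module is installed in compiled form; this text tells all that it offers.
- The arm moves only by the tool jog_arm, never from a script. Its argument "plan" is one flat list of numbers, 6 for each row, row after row: the shift along the world's x, y, z in m, then the turn, a rotation vector about the world's x, y, z in degrees. A call has 1 to 20 rows; each row is the pose to reach, as a shift and turn from the pose commanded when the call began; what a row does not reach only later rows make up. A row lasts 1/10 s, in which the tool goes at most 50 mm and 8.59 degrees, less where a joint would pass 70% of its speed; a pose out of reach is approached as far as the arm can. A call with a gripper value outside its range is refused whole. "claw" is the finger opening in m, from 0 to 0.094, set as the call begins (left out, the last holds). The fingers move at their own pace and stop on an object; "force" is the grip in N (left out, the last holds). Time passes only in rows, so rows that repeat a pose let the fingers close. It gives the time, the measured TCP pose, the force, the opening and the grip force at its end, in the units of the state.
- manip.read_state(): the state, without advancing time (a new reading comes with each control period).
- camera(name): name is "side" or "top"; returns (picture, depth): 400x640x3 uint8, red, green, blue; 400x640 float32, mm along the optical axis (not along the pixel's ray), 0 where there is no reading.
- get_calibration(name): a dict with "fx", "fy", "cx", "cy" (pixels), "origin" and "attitude" of the camera in the world. Camera axes: x right, y down, z forward; pixel columns grow to the right and rows downward; lengths in mm; the calibration is good to about 2 mm. A picture is of the moment at which its call begins. get_calibration takes no time and is no camera call.
- manip.sign_off(): hands the job in; it is judged then, once.
The state is a dict: "clock": time; "joints": joint angles; "qd": joint speeds; "effort": joint torques, N m; "eef_pos": TCP position; "eef_rot": TCP orientation; "wrist_force": force on the tool from outside, world axes, zero at the start; "moment": the same for the moment, N m; "finger_gap": finger opening in mm; "finger_force": force on a finger pad.
Only numpy, scipy, OpenCV 4.12 (cv2) and the standard library are available. Lean on these libraries where they do the work, as an engineer would, in place of code of your own. Each camera call takes 0.05 s, during which the arm holds its last target. There are 200 camera calls.

## Task

Let the jar out of the jar feeder: with the fingertips press the feeder's lever pad all the way down so that the lid lifts, and keep it down until the jar has rolled out and lies against the end stop of the front bay. Then ease the lever back up slowly so that the lid closes fully without slamming, and let go. Do not touch the jar or the lid, and leave everything else on the table where it stands.

Things in the scene. Friction and masses are not known exactly. Their poses are not given: they have to be found in the camera images.
- jar_feeder: Grey steel jar feeder fixed to the table. Origin on the table at the front of the hopper, in the middle plane; x to its rear, y to its left, z up. Hopper: x 0 to 158 mm, 119 wide, 160 high, lid on top. Open bay in front: x -115 to 0, walls 80 high, end stop 85 high. The chute floor falls 18 degrees to the front (20 mm high at the stop): jars roll down. Lever outside the right (-y) wall.
- pad_top (a point): Middle of the top of the lever's pad: black ribbed rubber, 42 mm along the feeder's x, 46 mm along y, on a steel bar, 131 mm right of the feeder's middle plane and 97 mm ahead of the hopper front. At rest 128 mm above the table, its front edge tilted 13 degrees up; at the stop about 70 mm, tilted 13 degrees down. It moves almost straight down (under 10 mm sideways). Free space above.
- feeder_lever (a joint): Lever angle (rad): 0 at rest, grows as the pad is pressed, hard stop at 0.46. Only the lid's weight lifts the pad: about 3 to 6 N hold it down, it follows the fingertips up as they rise. If they leave it or rise fast, the lid falls and slams.
- hopper_lid (a joint): Opening of the lid (rad) about its hinge on the top rear edge of the hopper: 0 shut, about 0.7 with the lever at its stop; it turns about 1.5 times as far as the lever, by a rod. The jar can roll out from about 0.3.
- lid_edge (a point): Middle of the lid's front edge. The lid: aluminium plate 166 x 126 x 4 mm with a clear plastic apron 88 mm high at its front edge that holds the jar back; the front edge rises to about 0.28 m above the table. The hinge is 157 mm behind this point.
- jar_mid (a point): Middle of the jar in the feeder: gold-lidded pickle jar, 71 mm across, 99 mm long, 0.24 to 0.48 kg, on its side across the chute. At the start behind the apron, 30 mm behind the feeder's origin and 103 mm up; against the end stop it is about 80 mm in front of the origin and 68 mm up.
- stray_jar: Gold-lidded jar, 71 mm across, 99 mm high, standing to the right of the feeder. Origin under its middle. Leave alone.
- label_roll: Roll of white labels, 69 mm across, 50 mm high, standing at the front left of the feeder. Origin under its middle. Leave alone.
- tape_roll: Roll of brown tape, 110 mm across, 48 mm high, lying to the left of the feeder. Origin under its middle. Leave alone.
- stamp: Wooden hand stamp 26 x 48 mm, 92 mm high, standing to the right of the feeder's lever pad. Origin under its middle. Leave alone.
- jar_cap: Loose gold jar lid, 69 mm across, 14 mm high, lying on the table. Origin under its middle. Leave alone.
- jar_greens_06: Gold-lidded jar, 71 mm across, 99 mm high, on the right of the table. Origin under its middle. Leave alone.
- jar_greens_15: Gold-lidded jar, 71 mm across, 99 mm high, on the right of the table. Origin under its middle. Leave alone.
- book: Black notebook 210 x 153 mm, 16 mm thick, lying on the right of the table. Origin under its middle. Leave alone.
- feed_jar: The same jar as a body; origin in the middle of its base, z along its axis towards its gold lid.

How it is judged:
By the outcome, as a careful person would: the job done as asked, in the order asked, and still so for the second after the job is handed in, with the robot touching nothing.
It also fails if it takes over 48 s, if anything falls off the work surface, if the arm or the gripper's body presses on something with over 40 N, if the wrist force passes 120 N, or if a joint passes its speed limit or range.

## Working session

There is one attempt and no reset: what is moved stays moved. The work goes in short steps, Python scripts to look and compute and a tool call to move; the robot and the scene stay as the last step left them, time stands still between calls to the robot, and variables do not carry over. Pictures are saved under pics/ and viewed, at most 10 in all, crops included, and the job is handed in when it is done.

Besides the shell and the picture viewer there is one more tool, called after ">>>" by a JSON object that holds its "api" and its "payload". jog_arm: Moves the arm, as the interface text tells. Its arguments: {"type":"object","properties":{"plan":{"type":"array"},"claw":{"type":"number"},"force":{"type":"number"}},"required":["plan"]}

```bash
mkdir -p pics
cat > h.py <<'E'
import numpy as np, cv2
from cell import manip, camera, get_calibration
def shot(n,f):
    im,d=camera(n); cv2.imwrite('pics/'+f+'.png',im[:,:,::-1]); np.save(f+'.npy',d); return im,d
def cal(n):
    c=get_calibration(n); return c
E
python3 - <<'E'
from h import *
for n in('top','side'):
    shot(n,n+'1'); print(cal(n))
print(manip.read_state())
E
```

```text
{'fx': 515.9000363318888, 'fy': 515.9000363318888, 'cx': 326.6885548103121, 'cy': 203.90765648611097, 'origin': array([ 432.20953694,    9.54173998, 1744.35487485]), 'attitude': array([-3.07219149,  0.01763728, -1.5742162 ])}
{'fx': 444.07778894254426, 'fy': 444.07778894254426, 'cx': 322.03027027534415, 'cy': 204.92200189359943, 'origin': array([ -32.4962091 , 1334.36023542,  838.47809611]), 'attitude': array([-2.02308604, -0.02725465, -2.69090951])}
{'clock': 0.1, 'joints': array([ 1.08737945e+00,  3.00436422e-01,  1.52146803e+00, -3.07508482e-06,
        1.32070292e+00, -6.65843002e-02]), 'qd': array([-1.41590700e-04, -8.65011142e-04, -1.78053624e-03, -2.62814784e-04,
        4.62675427e-04,  2.97770107e-05]), 'effort': array([ 1.27714709e-03, -5.32649982e+01, -3.53276896e+01,  7.09316391e-02,
        2.35289015e-02, -9.63398543e-05]), 'eef_pos': array([222.57139793, 502.71714044, 204.95317739]), 'eef_rot': array([-3.14057999e+00, -6.45417698e-05,  2.72476081e+00]), 'wrist_force': array([-0.87133668, -0.21019974, -0.01757083]), 'moment': array([-0.01701369, -0.0305533 ,  0.00327395]), 'finger_force': 0.0, 'finger_gap': 94.23174222700474}
```

View pics/top1.png

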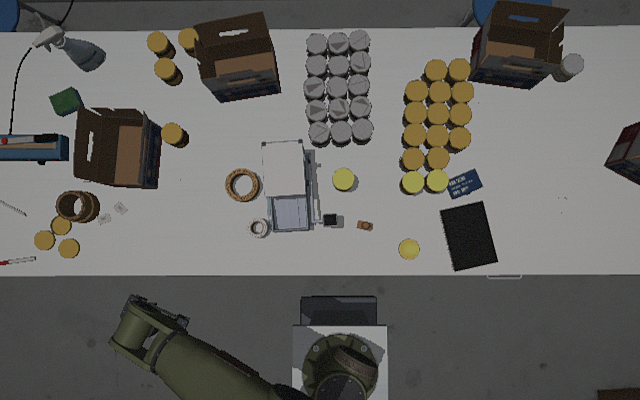

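View pics/side1.png

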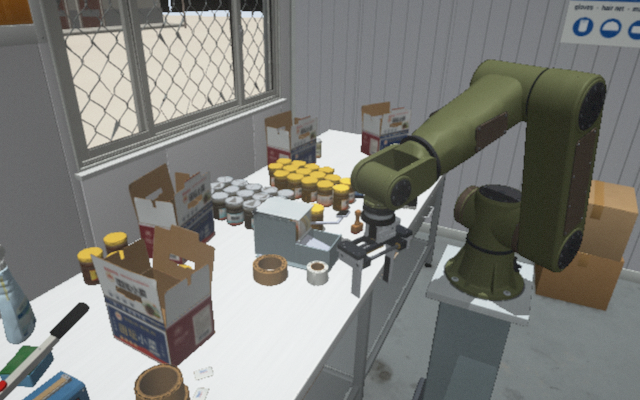

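The top view shows the feeder: lid at about (265–303, 140–195), open bay below it to row 232. The black pad is at (330,220), the stamp at (365,225) and the stray jar at (344,179). In the side view the arm stands clear to the left and hides none of the feeder except the pad area.

```bash
cat >> h.py <<'E'
from scipy.spatial.transform import Rotation as Ro
def pts(n,d):
    c=cal(n); v,u=np.mgrid[0:400,0:640]
    p=np.stack([(u-c['cx'])/c['fx']*d,(v-c['cy'])/c['fy']*d,d],-1)
    return p@Ro.from_euler('xyz',c['attitude']).as_matrix().T+c['origin']
E
python3 - <<'E'
from h import *
im=cv2.imread('pics/top1.png'); d=np.load('top1.npy'); P=pts('top',d)
g=im.max(2); box=np.zeros(g.shape,bool); box[208:232,318:342]=1
m=box&(g<60)&(P[...,2]>100); q=P[m]; v,u=np.where(m)
print('pad',len(q),np.median(q,0),q.min(0),q.max(0),u.min(),u.max(),v.min(),v.max())
r=cv2.minAreaRect(np.c_[u,v].astype(np.float32)); print(r)
# lid: height ~160
box[:]=0; box[130:205,250:325]=1
m=box&(P[...,2]>150); q=P[m]; print('lid',len(q),q[:,2].min(),q[:,2].max(), cv2.minAreaRect(q[:,:2].astype(np.float32)))
box[:]=0; box[212:235,355:380]=1; q=P[box&(P[...,2]>30)]; print('stamp',q.min(0),q.max(0))
box[:]=0; box[150:240,250:340]=1
print('table z',np.median(P[200:260,340:350,2]))
cv2.imwrite('pics/c.png',cv2.resize(im[130:245,240:385],None,fx=5,fy=5,interpolation=cv2.INTER_CUBIC))
E
```

```text
pad 128 [495.59202643  27.45249167 128.79238387] [478.5055964    8.69014183 119.80004001] [513.1349952   46.37808178 136.53543933] 324 336 214 225
((329.6551818847656, 219.36209106445312), (10.297639846801758, 12.207686424255371), 85.2363510131836)
lid 2268 153.04421524137342 1744.3548748456067 ((577.5547485351562, 143.22076416015625), (358.91522216796875, 164.80636596679688), 17.942214965820312)
stamp [ 432.20953694 -107.37502274   30.27492489] [ 497.39303114    9.54173998 1744.35487485]
table z -1.2451387272342345
```

View pics/c.png

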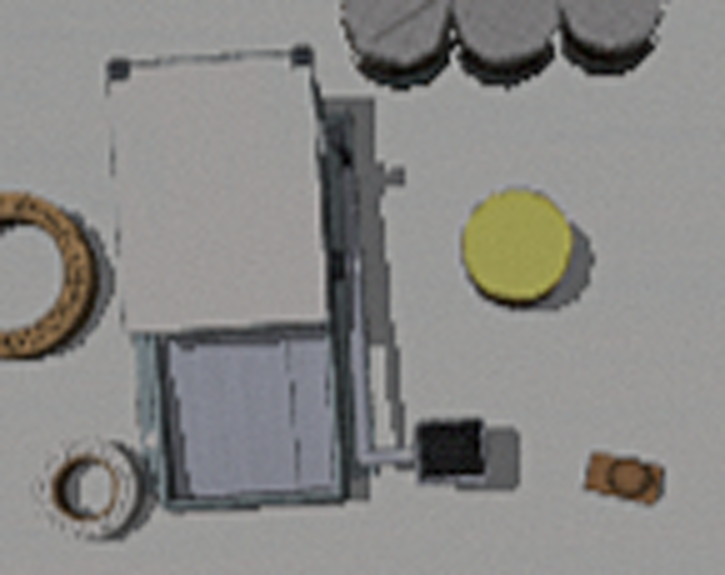

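The crop shows the feeder turned by about +4°. The pad is black, centred at crop (450,448), with clear space round it. I'll close the fingers and move above the pad with the finger line along the feeder's x.

>>> {"api": "jog_arm", "payload": {"plan": [0.01,-0.018,0,0,0,-2,0.03,-0.053,0,0,0,-7,0.053,-0.092,0,0,0,-12,0.077,-0.134,0,0,0,-18,0.101,-0.176,-0.003,0,0,-23,0.125,-0.218,-0.006,0,0,-28,0.149,-0.26,-0.01,0,0,-34,0.173,-0.302,-0.014,0,0,-39,0.197,-0.344,-0.018,0,0,-45,0.221,-0.386,-0.022,0,0,-50,0.245,-0.428,-0.025,0,0,-56,0.262,-0.458,-0.028,0,0,-60,0.273,-0.475,-0.03,0,0,-62,0.273,-0.475,-0.03,0,0,-62,0.273,-0.475,-0.03,0,0,-62,0.273,-0.475,-0.03,0,0,-62], "claw": 0, "force": 20}}

```text
clock: 1.7
eef_pos: [495.2, 28.8, 175.5]
eef_rot: [-3.142, -0.0, 1.644]
wrist_force: [-0.1, -0.2, -0.2]
finger_gap: 0.6
finger_force: 0.0
```

>>> {"api": "jog_arm", "payload": {"plan": [0,-0.001,-0.006,0,0,0,0,-0.001,-0.015,0,0,0,0,-0.001,-0.024,0,0,0,0,-0.001,-0.032,0,0,0,0,-0.001,-0.038,0,0,0,0,-0.001,-0.042,0,0,0,0,-0.001,-0.046,0,0,0,0,-0.001,-0.05,0,0,0,0,-0.001,-0.054,0,0,0,0,-0.001,-0.058,0,0,0,0,-0.001,-0.058,0,0,0]}}

```text
clock: 2.8
eef_pos: [495.6, 26.9, 117.3]
eef_rot: [-3.141, -0.0, 1.643]
wrist_force: [-0.3, 0.2, 2.4]
finger_gap: 0.4
finger_force: 0.3
```

Run:
```python
from h import *
im,d=shot('side','s2')
cv2.imwrite('pics/s2c.png',cv2.resize(im[180:290,240:400,::-1],None,fx=5,fy=5,interpolation=cv2.INTER_CUBIC))
```

```text
(no output)
```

View pics/s2c.png

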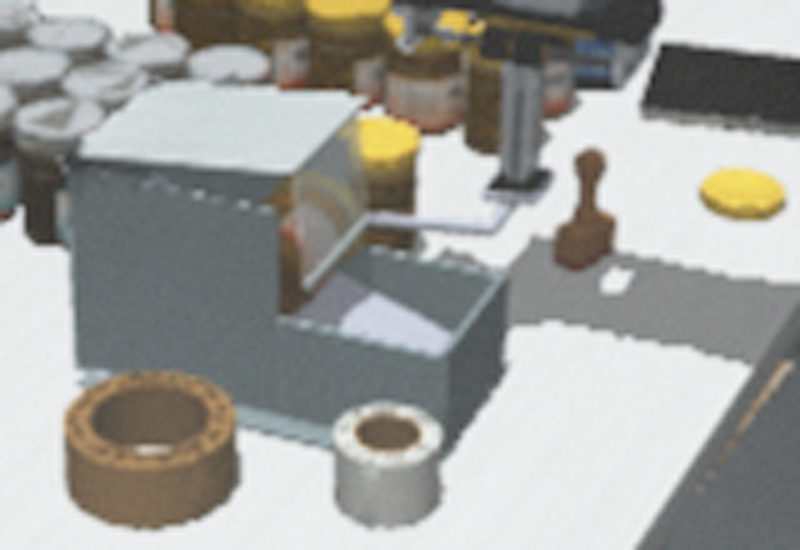

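The closed fingers at crop (520,180) stand in the middle of the pad, in contact at 2.4 N, and the lid has begun to open. I'll press on down.

>>> {"api": "jog_arm", "payload": {"plan": [0,0,-0.003,0,0,0,0,0,-0.007,0,0,0,0,0,-0.011,0,0,0,0,0,-0.015,0,0,0,0,0,-0.019,0,0,0,0,0,-0.023,0,0,0,0,0,-0.027,0,0,0,0,0,-0.031,0,0,0,0,0,-0.035,0,0,0,0,0,-0.038,0,0,0,0,0,-0.04,0,0,0,0,0,-0.042,0,0,0,0,0,-0.042,0,0,0]}}

```text
clock: 4.15
eef_pos: [495.6, 26.9, 75.3]
eef_rot: [-3.141, -0.0, 1.643]
wrist_force: [-3.7, 0.2, 4.6]
finger_gap: -0.2
finger_force: 2.2
```

>>> {"api": "jog_arm", "payload": {"plan": [0,0,-0.001,0,0,0,0,0,-0.002,0,0,0,0,0,-0.003,0,0,0,0,0,-0.003,0,0,0]}}

```text
clock: 4.55
eef_pos: [495.8, 26.9, 72.4]
eef_rot: [3.141, 0.0, 1.643]
wrist_force: [-1.7, 0.0, 3.9]
finger_gap: 0.6
finger_force: 2.1
```

>>> {"api": "jog_arm", "payload": {"plan": [0,0,-0.001,0,0,0,0,0,-0.002,0,0,0,0,0,-0.002,0,0,0]}}

```text
clock: 4.85
eef_pos: [495.9, 26.9, 70.5]
eef_rot: [3.141, 0.0, 1.643]
wrist_force: [-0.5, 0.4, 4.0]
finger_gap: 0.5
finger_force: 2.0
```

>>> {"api": "jog_arm", "payload": {"plan": [0,0,-0.001,0,0,0,0,0,-0.001,0,0,0]}}

```text
clock: 5.05
eef_pos: [496.1, 26.9, 69.7]
eef_rot: [3.141, 0.0, 1.643]
wrist_force: [-0.4, 1.7, 6.5]
finger_gap: 0.5
finger_force: 3.2
```

Run:
```python
from h import *
im,d=shot('side','s3')
cv2.imwrite('pics/s3c.png',cv2.resize(im[180:290,240:400,::-1],None,fx=5,fy=5,interpolation=cv2.INTER_CUBIC))
```

```text
(no output)
```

View pics/s3c.png

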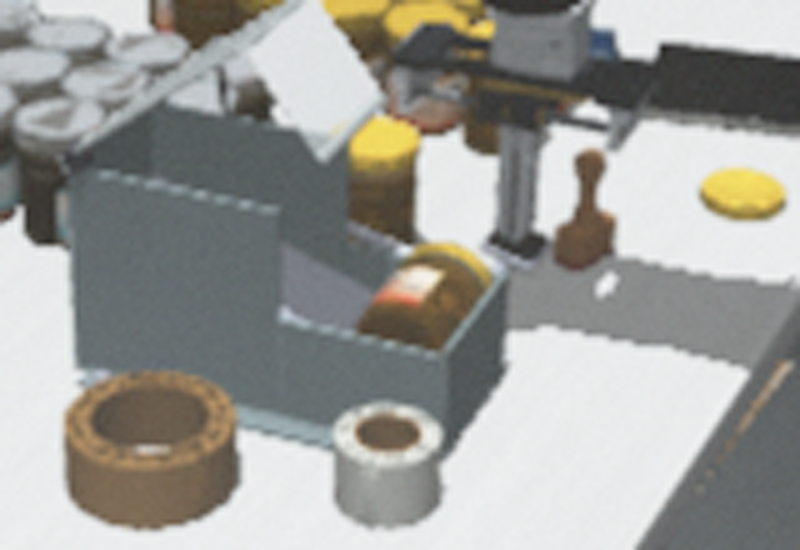

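The lid is wide open and the jar lies at the end stop at crop (435,295). I'll press the last bit to confirm the hard stop, and hold.

>>> {"api": "jog_arm", "payload": {"plan": [0,0,-0.001,0,0,0,0,0,-0.001,0,0,0,0,0,-0.001,0,0,0,0,0,-0.001,0,0,0]}}

```text
clock: 5.5
eef_pos: [496.2, 26.9, 69.5]
eef_rot: [3.14, 0.0, 1.643]
wrist_force: [-5.1, 1.3, 16.8]
finger_gap: 0.5
finger_force: 8.2
```

Force 16.8 N: hard stop reached. I'll hold a moment, then ease up.

>>> {"api": "jog_arm", "payload": {"plan": [0,0,0,0,0,0,0,0,0,0,0,0,0,0,0,0,0,0,0,0,0,0,0,0,0,0,0,0,0,0,0,0,0,0,0,0,0,0,0.0005,0,0,0,0,0,0.001,0,0,0,0,0,0.002,0,0,0,0,0,0.003,0,0,0,0,0,0.004,0,0,0,0,0,0.005,0,0,0,0,0,0.006,0,0,0,0,0,0.007,0,0,0,0,0,0.008,0,0,0,0,0,0.009,0,0,0,0,0,0.01,0,0,0,0,0,0.011,0,0,0,0,0,0.012,0,0,0,0,0,0.013,0,0,0]}}

```text
clock: 7.5
eef_pos: [495.3, 26.9, 81.4]
eef_rot: [-3.141, -0.0, 1.643]
wrist_force: [-4.0, -0.8, 3.7]
finger_gap: 0.7
finger_force: 2.3
```

>>> {"api": "jog_arm", "payload": {"plan": [0,0,0.001,0,0,0,0,0,0.002,0,0,0,0,0,0.003,0,0,0,0,0,0.004,0,0,0,0,0,0.005,0,0,0,0,0,0.006,0,0,0,0,0,0.007,0,0,0,0,0,0.008,0,0,0,0,0,0.009,0,0,0,0,0,0.01,0,0,0,0,0,0.011,0,0,0,0,0,0.012,0,0,0,0,0,0.013,0,0,0,0,0,0.014,0,0,0,0,0,0.015,0,0,0,0,0,0.016,0,0,0,0,0,0.017,0,0,0,0,0,0.018,0,0,0,0,0,0.019,0,0,0,0,0,0.02,0,0,0]}}

```text
clock: 9.5
eef_pos: [495.8, 26.9, 101.6]
eef_rot: [3.141, 0.0, 1.643]
wrist_force: [2.8, 1.2, 3.7]
finger_gap: 0.2
finger_force: 2.0
```

>>> {"api": "jog_arm", "payload": {"plan": [0,0,0.001,0,0,0,0,0,0.002,0,0,0,0,0,0.003,0,0,0,0,0,0.004,0,0,0,0,0,0.005,0,0,0,0,0,0.006,0,0,0,0,0,0.007,0,0,0,0,0,0.008,0,0,0,0,0,0.009,0,0,0,0,0,0.01,0,0,0,0,0,0.011,0,0,0,0,0,0.012,0,0,0,0,0,0.013,0,0,0,0,0,0.014,0,0,0,0,0,0.015,0,0,0,0,0,0.016,0,0,0,0,0,0.017,0,0,0,0,0,0.0175,0,0,0,0,0,0.018,0,0,0,0,0,0.0185,0,0,0]}}

```text
clock: 11.5
eef_pos: [495.7, 26.9, 120.0]
eef_rot: [-3.142, 0.0, 1.643]
wrist_force: [3.0, -0.4, 3.6]
finger_gap: 0.4
finger_force: 1.9
```

>>> {"api": "jog_arm", "payload": {"plan": [0,0,0.0005,0,0,0,0,0,0.001,0,0,0,0,0,0.0015,0,0,0,0,0,0.002,0,0,0,0,0,0.0025,0,0,0,0,0,0.003,0,0,0,0,0,0.0035,0,0,0,0,0,0.004,0,0,0,0,0,0.0045,0,0,0,0,0,0.005,0,0,0,0,0,0.0055,0,0,0,0,0,0.006,0,0,0,0,0,0.0065,0,0,0,0,0,0.007,0,0,0,0,0,0.0075,0,0,0,0,0,0.008,0,0,0,0,0,0.0085,0,0,0,0,0,0.009,0,0,0,0,0,0.0095,0,0,0,0,0,0.01,0,0,0]}}

```text
clock: 13.5
eef_pos: [495.5, 26.9, 129.9]
eef_rot: [-3.141, -0.0, 1.643]
wrist_force: [2.5, -1.0, 1.6]
finger_gap: 0.5
finger_force: 0.9
```

>>> {"api": "jog_arm", "payload": {"plan": [0,0,0.0005,0,0,0,0,0,0.001,0,0,0,0,0,0.0015,0,0,0,0,0,0.002,0,0,0,0,0,0.0025,0,0,0,0,0,0.003,0,0,0,0,0,0.0035,0,0,0,0,0,0.004,0,0,0,0,0,0.0045,0,0,0,0,0,0.005,0,0,0,0,0,0.006,0,0,0,0,0,0.007,0,0,0,0,0,0.008,0,0,0]}}

```text
clock: 14.8
eef_pos: [495.7, 26.9, 138.1]
eef_rot: [-3.142, 0.0, 1.643]
wrist_force: [-0.0, -0.6, 0.3]
finger_gap: 0.6
finger_force: 0.0
```

>>> {"api": "jog_arm", "payload": {"plan": [0,0,0.01,0,0,0,0,0,0.025,0,0,0,0,0,0.04,0,0,0,0,0,0.055,0,0,0,0,0,0.065,0,0,0,0,0,0.07,0,0,0,0,0,0.07,0,0,0,0,0,0.07,0,0,0]}}

```text
clock: 15.6
eef_pos: [495.4, 26.9, 207.5]
eef_rot: [-3.141, -0.0, 1.643]
wrist_force: [-0.6, -0.4, -0.2]
finger_gap: 0.3
finger_force: 0.0
```

Run:
```python
from h import *
im,d=shot('side','s4')
cv2.imwrite('pics/s4c.png',cv2.resize(im[180:290,240:400,::-1],None,fx=5,fy=5,interpolation=cv2.INTER_CUBIC))
a=cv2.imread('pics/side1.png')[185:245,250:310].astype(int); b=im[185:245,250:310,::-1].astype(int)
print(abs(a-b).mean())
```

```text
2.783148148148148
```

View pics/s4c.png

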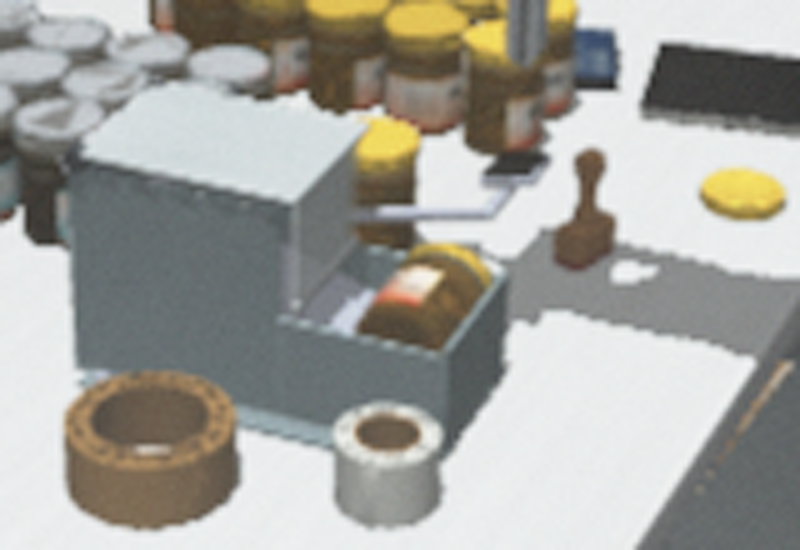

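The lid is shut at crop (225,140), the pad is back up at (515,165), the jar lies at the stop at (435,295), and everything else stands where it did.

```bash
python3 -c "
from cell import manip
print(manip.sign_off())"
```

```text
the job is handed in; nothing more can be done
None
```

The jar is out and lying against the end stop, the lid was eased shut and the lever let go, nothing else looks moved in the last picture, and the job was handed in at about 16 s.

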